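# Close the bread box and serve the last roll with tongs

## Robot

A 6-joint arm with a two-finger parallel gripper is mounted at the origin on the work surface. World frame = base frame: x ahead of the robot, y to its left, z up, the work surface at z = 0. Lengths are in m, angles in rad, forces in N, time in s.
With the tool pointing down it reaches from about 0.275 to 0.75 m from the base axis. Payload 10.2 kg.
Tool frame: the origin (TCP) lies midway between the tips of the shut fingers; the grasp point (between the pads) lies 19 mm behind it; z points along the fingers, y is the line along which they close (so a half turn about z gives the same grasp; the last joint's range is limited). The gripper opens to 88 mm and grips with 3 to 60 N. Pads are 18 mm wide; open, the fingers measure 123 mm over their backs; the gripper's body (75 mm by 187 mm) begins 45 mm behind the grasp point.
Start: joints at [1.043, 0.313, 1.498, -0, 1.331, -0.223], TCP at [0.158, 0.501, 0.239] pointing down, gripper open.
Joint ranges: [-2.94, 2.94], [-0.97, 2.17], [0.19, 2.56], [-1.23, 4.37], [0.02, 3.11], [-2.88, 2.88]. Speed limits (rad/s): [2.39, 2.39, 3.01, 3.14, 3.14, 3.14].

## Interface

Orientations are given as a rotation vector (axis times angle).
In Python, from cell import env gives the robot as it stands. The module is installed in compiled form; this text tells all that it offers.
- The arm moves only by the shell command python3 -m inch 'ROWS' [FORCE]. ROWS is JSON, a list of rows, each an object with "offset": the shift along the world's x, y, z normalised to -1 to 1, where 1 is 0.3 m, a list of three; "angular": the turn, a rotation vector about the world's x, y, z normalised to -1 to 1, where 1 is 360 degrees, a list of three; "gripper": the opening in per cent of the stroke, from 0 (shut) to 100 (fully open). A call has exactly 8 rows; each row is the pose to reach, as a shift and turn from the pose commanded when the call began, turning the shorter way round; what a row does not reach only later rows make up. A row lasts 1/10 s, in which the tool goes at most 50 mm and 8.59 degrees, less where a joint would pass 70% of its speed; a pose out of reach is approached as far as the arm can. A call with a number of a shift or a turn outside -1 to 1 is refused whole. A call with a gripper value outside its range is refused whole. The fingers move at their own pace and stop on an object; FORCE is the grip in N (left out, the last holds). Time passes only in rows, so rows that repeat a pose let the fingers close, or fill a call up. It gives the time, the measured TCP pose, the force, the opening and the grip force at its end, in the units of the state.
- env.read_state(): the state, without advancing time (a new reading comes with each control period).
- env.read_camera(name): name is "side" or "top"; returns (picture, depth): 384x512x3 uint8, red, green, blue; 384x512 float32, m along the optical axis (not along the pixel's ray), 0 where there is no reading.
- env.camera_params(name): a dict with "camera_matrix" (3x3 intrinsics, pixels), "world_to_cam" (4x4, takes a point from world to camera coordinates). Camera axes: x right, y down, z forward; pixel columns grow to the right and rows downward; lengths in m; the calibration is good to about 2 mm. A picture is of the moment at which its call begins. camera_params takes no time and is no camera call.
- env.close_job(): hands the job in; it is judged then, once.
The state is a dict: "clock": time; "joint_positions": joint angles; "qvel": joint speeds; "joint_torque": joint torques, N m; "ee_pos": TCP position; "tcp_rot": TCP orientation; "ft_force": force on the tool from outside, world axes, zero at the start; "moment": the same for the moment, N m; "gripper_width": finger opening in m; "grip_force": force on a finger pad.
Only numpy, scipy, OpenCV 4.12 (cv2) and the standard library are available. Lean on these libraries where they do the work, as an engineer would, in place of code of your own. Each camera call takes 0.05 s, during which the arm holds its last target. There are 200 camera calls.

## Task

The spare rolls are back in the bread box: shut its lid fully. Then take the steel kitchen tongs by their two blades, close their jaws on the one bread roll lying on the round wooden board, lift it about 15 cm or more above the board and finish while holding it there, still, in the tongs. Never touch the roll with the gripper itself, and leave the jars, mug, pepper mill and egg cup where they are.

Things in the scene. Friction and masses are not known exactly. Their poses are not given: they have to be found in the camera images.
- bread_box: White open-topped bread box, fixed, 180 mm (its x) by 220 mm (its y), 110 mm tall, walls 6 mm, six rolls well inside. Origin at the centre of its underside, z up; its -x side faces roughly to the robot, the lid's hinge lies along its +x rim.
- lid (a joint): Opening angle of the bread box's flat wooden lid (180 x 220 x 10 mm), in rad: 0 is shut flat on the box, positive is open (its free edge, on the box's -x side, goes up). It starts 0.45 to 0.75 rad open. The hinge is stiff: the lid stays at any angle where it is left; some 2 to 5 N downwards on its top, 100 mm from the hinge, shuts it.
- lid_hinge (a point): On the hinge axis, middle of the box's +x rim, 110 mm above the table, at the lid's underside; moves with the lid. With the lid shut, its axes are the box's; the hinge axis is y. The lid reaches 180 mm from here towards its own -x.
- lid_handle (a point): Centre of the grip of the lid's wooden knob (28 mm across, 43 mm tall, 35 mm above the lid's top at this point), on the lid's middle line, 30 mm from its free edge.
- board: Round wooden board, 280 mm across, 18 mm thick, fixed. Origin at the centre of its underside on the table, z up.
- roll: Round bread roll, 50 mm across at its widest (12 to 20 mm above its underside), 39 mm tall, 32 to 63 g, standing flat on the board. Origin at the centre of its underside, z up.
- tongs: Steel kitchen tongs, 235 mm long, 0.13 kg, lying on their blades' edges, so they open and close level. Two strip blades, 24 mm high, 3 mm thick, hinged at a round heel, sprung open. Origin on the middle line under the middle of the grip, on the underside; x runs to the jaws, y to the left blade, z up. Heel axis at x = -100 mm (20 mm across), jaws' middle at +105, ends at +125. Balances at x = +10.
- tongs_grip (a point): Where to grip: midway between the blades, 12 mm above their lower edge; axes as the tongs'. Blades flat outside from x = -40 to +35 mm. Over the outsides: 63 mm open, 46 mm closed on the roll (flats parallel at 53 mm), 23 mm empty and shut. Springs push 8 N per blade (11 N closed). 1 mm less here shuts the jaws 2 mm; squeezed to 58 mm they can be carried, jaws still 75 mm apart.
- tongs_mouth (a point): Middle of the mouth: the point between the jaws where the roll belongs, 105 mm ahead (tongs' x) of tongs_grip and at the same height, 12 mm above the lower edge; axes as the tongs'.
- blade_left (a joint): Angle in rad by which the left blade is squeezed in from its open rest: 0 open (jaws 85 mm apart), 0.085 when closed on a thing 50 mm wide, 0.20 fully shut. The right blade always does the same.
- jaw_left: Jaw plate at the end of the left (+y) blade, 37 mm long, 24 mm high, slightly hollow towards the roll. Origin on its inner face, at its middle, at the lower edge.
- jaw_right: Jaw plate at the end of the right (-y) blade, the mirror image. Origin on its inner face, at its middle, at the lower edge.
- jar_a: On the board's side away from the robot: small marmalade jar of amber glass with a brass screw cap, 46 mm across, 55 mm tall; bystander; origin at the centre of its underside, z up
- jar_b: On the board's side away from the robot: small marmalade jar of amber glass with a brass screw cap, 46 mm across, 55 mm tall; bystander; origin at the centre of its underside, z up
- jar_c: On the table beyond the board: small marmalade jar of amber glass with a brass screw cap, 46 mm across, 55 mm tall; bystander; origin at the centre of its underside, z up
- mug: Blue mug, 80 mm across, 90 mm tall, standing beyond the bread box; bystander; origin at the centre of its underside.
- pepper_mill: Dark wooden pepper mill, 52 mm across, 134 mm tall, at the table's far side; bystander; origin at the centre of its underside.
- egg_cup: White egg cup, 44 mm across, 60 mm tall, on the table ahead of the tongs; bystander; origin at the centre of its underside.

How it is judged:
On the way, in this order (a step that is already met when the one before it is completed fails the run):
1. the bread box's lid is shut (value of joint lid below 0.03 rad), for 0.2 s.
2. both jaws of the tongs hold the roll, lifted clear of the board (contact force between each of jaw_left, jaw_right and roll above 0.5 N and z of roll in the frame of board above 0.05 m), for 0.2 s.
At the end, for the whole second after the job is handed in: The lid is shut (within 0.03 rad); both jaws of the tongs press on the roll, the gripper's fingers hold the tongs, and the roll hangs still in them with its underside at least 120 mm above the board's top (the roll at least 140 mm above the table), tongs and roll resting on nothing else (value of joint lid below 0.03 rad and contact force between each of jaw_left, jaw_right and roll above 0.5 N and contact force between the fingers and tongs above 2 N and z of roll in the frame of board above 0.14 m and linear speed of each of roll, tongs below 0.03 m/s and z of tongs_grip in the frame of board above 0.12 m and contact force between each of roll, tongs and bread_box below 0.1 N and contact force between each of roll, tongs and board below 0.1 N and contact force between each of roll, tongs and mug below 0.1 N and contact force between each of roll, tongs and pepper_mill below 0.1 N); the arm keeps its last pose, push and grip.
It fails at once if the gripper or arm touches the roll itself (contact force between any of the arm, the fingers and roll above 0.5 N).
It fails at once if a bystander is pushed away by more than 30 mm (distance of any of jar_a, jar_b, jar_c, mug, pepper_mill, egg_cup from where it was at the start of the episode above 0.03 m).
It fails at once if a jar, the mug, the pepper mill or the egg cup is knocked over (angle between any of jar_a, jar_b, jar_c, mug, pepper_mill, egg_cup's own z axis and vertical above 0.6 rad).
It also fails if it takes over 64 s, if anything falls off the work surface, if the arm or the gripper's body presses on something with over 40 N, if the wrist force passes 120 N, or if a joint passes its speed limit or range.

## Working session

There is one attempt and no reset: what is moved stays moved. The work goes in short steps, Python scripts to look and compute and a shell command to move; the robot and the scene stay as the last step left them, time stands still between calls to the robot, and variables do not carry over. Pictures are saved under pics/ and viewed, at most 10 in all, crops included, and the job is handed in when it is done.

```bash
mkdir -p pics; cat > h.py <<'E'
import numpy as np,cv2
from cell import env
def snap(n,f):
    p,d=env.read_camera(n); np.savez('%s.npz'%n,p=p,d=d)
    cv2.imwrite('pics/'+f,p[:,:,::-1]); return p,d
def world(n,u,v,d=None,z=None):
    c=env.camera_params(n);K=np.array(c['camera_matrix']);T=np.linalg.inv(np.array(c['world_to_cam']))
    r=np.linalg.inv(K)@np.array([u,v,1.0])
    if z is not None:
        R=T[:3,:3]@r; d=(z-T[2,3])/R[2]
    return T[:3,:3]@(r*d)+T[:3,3]
E
python3 - <<'E'
from h import *
np.set_printoptions(precision=4,suppress=True)
a,_=snap('top','t1.png');b,_=snap('side','s1.png')
for n in('top','side'):
    c=env.camera_params(n);print(n,np.array(c['camera_matrix']).tolist(),np.linalg.inv(np.array(c['world_to_cam'])))
print(env.read_state())
E
```

```text
top [[355.2433963169393, 0.0, 263.08222534219533], [0.0, 355.2433963169393, 188.80871392814788], [0.0, 0.0, 1.0]] [[ 0.0261 -0.9933  0.1126  0.464 ]
 [-0.9996 -0.0267 -0.0034  0.0102]
 [ 0.0064 -0.1125 -0.9936  1.1101]
 [ 0.      0.      0.      1.    ]]
side [[358.9024333228587, 0.0, 255.6225247530985], [0.0, 358.9024333228587, 193.5145092023031], [0.0, 0.0, 1.0]] [[-0.8918 -0.2962  0.342   0.2785]
 [-0.4524  0.5822 -0.6756  0.6182]
 [ 0.001  -0.7572 -0.6532  0.7066]
 [ 0.      0.      0.      1.    ]]
{'clock': 0.1, 'joint_positions': array([ 1.0426,  0.3134,  1.4983, -0.    ,  1.331 , -0.2234]), 'qvel': array([-0.0017,  0.0004, -0.0005,  0.0003, -0.0007, -0.0013]), 'joint_torque': array([  0.0021, -40.2811, -25.2642,   0.0695,   0.0343,  -0.0001]), 'ee_pos': array([0.1575, 0.5006, 0.2382]), 'tcp_rot': array([-0.4769, -3.1048,  0.0017]), 'ft_force': array([-0.1753, -0.484 , -0.3985]), 'moment': array([-0.0042,  0.012 , -0.0079]), 'grip_force': 0.0, 'gripper_width': 0.08841879594265446}
```

View pics/t1.png

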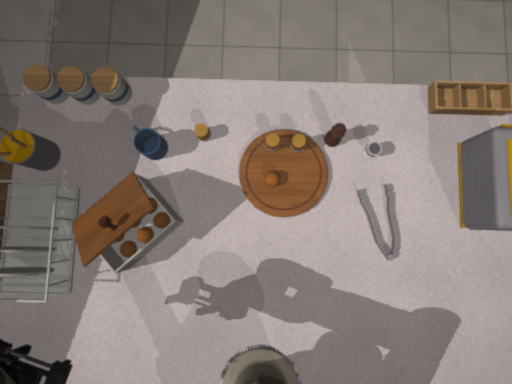

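View pics/s1.png

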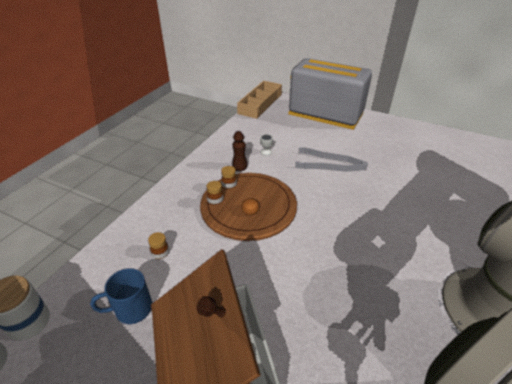

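The top view shows the box with its open lid at about (125,225), the knob at (107,222), the board at (284,172), the roll at (273,179), and the tongs with heel near (389,254) and jaws near (360–388,185). The side view shows the lid at (205,325) and the roll at (250,207). I'll enlarge both areas.

```bash
python3 - <<'E'
from h import *
np.set_printoptions(precision=4,suppress=True)
p=np.load('top.npz')['p'][:,:,::-1]
a=cv2.resize(p[165:275,65:185],None,fx=4,fy=4,interpolation=cv2.INTER_CUBIC)   #480x440
b=cv2.resize(p[165:265,340:410],None,fx=4.4,fy=4.4,interpolation=cv2.INTER_CUBIC) #308x440
cv2.imwrite('pics/c1.png',np.hstack([a,b[:440]]))
d=np.load('top.npz')['d']
for n,u,v in [('free1',75,227),('free2',85,262),('hinge1',135,176),('lidmid',110,205),('knob',107,222),('board',300,190),('roll',272,179),('heel',389,254),('rim',118,268)]:
    print(n,d[v,u],world('top',u,v,d[v,u]))
E
```

```text
free1 0.9637555 [0.4563 0.5142 0.1376]
free2 0.86258954 [0.3733 0.4348 0.2302]
hinge1 0.9813654 [0.6004 0.3615 0.1367]
lidmid 0.95536166 [0.5176 0.4173 0.1533]
knob 0.8529341 [0.4711 0.3798 0.2512]
board 1.0973738 [ 0.5869 -0.1077  0.02  ]
roll 1.0643384 [ 0.6137 -0.0194  0.056 ]
heel 1.0730655 [ 0.3992 -0.3789  0.0242]
rim 0.9814487 [0.3467 0.4017 0.1077]
```

View pics/c1.png

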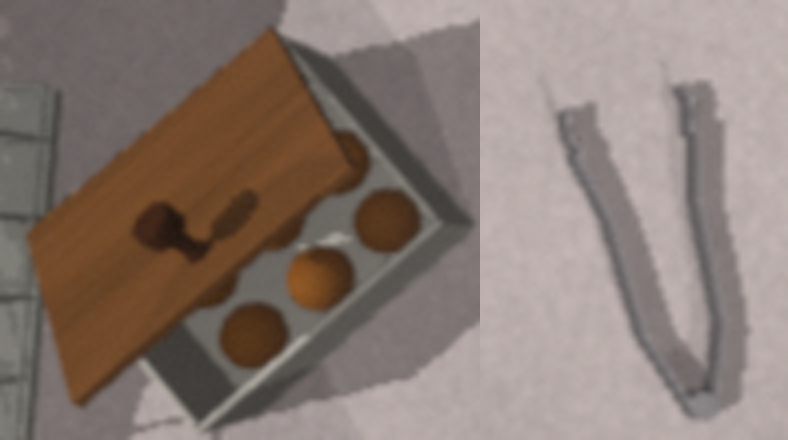

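The crop shows the lid corners at top-view pixels A(134,172) and D(72,224) on the hinge side and B(152,208) and C(85,266) on the free side. The near rim runs from F(116,272) to E(175,221). The tongs' jaw ends are at about (358,190) and (385,184), and the heel is at (390,256).

```bash
python3 - <<'E'
from h import *
np.set_printoptions(precision=4,suppress=True)
Z=np.load('top.npz');d=Z['d'];W=lambda u,v:world('top',u,v,d[v,u])
# lid plane
m=np.zeros(d.shape,np.uint8);cv2.fillPoly(m,[np.array([[133,177],[149,207],[122,229],[78,230]])],1);cv2.circle(m,(110,222),14,0,-1)
P=np.array([W(u,v) for v,u in zip(*np.nonzero(m))])
c=P.mean(0);n=np.linalg.svd(P-c)[2][2];n*=np.sign(n[2]);r=(P-c)@n;k=abs(r)<.006
c=P[k].mean(0);n=np.linalg.svd(P[k]-c)[2][2];n*=np.sign(n[2]);print('lid n',n,'angle',np.arccos(n[2]),'c',c,'yaw(-n dir)',np.arctan2(-n[1],-n[0]))
F,E=world('top',116.2,271.5,z=.11),world('top',174.7,221.2,z=.11);print('rim F,E',F,E,np.linalg.norm(F-E),'normal yaw',np.arctan2((F-E)[1],(F-E)[0])-np.pi/2)
for q in [(133.75,172.5),(152.5,208),(85,265.75),(72.5,223.75)]:
    o=world('top',*q,d=0.);t=world('top',*q,d=1.)-o;s=((c-o)@n)/(t@n);print(q,o+t*s)
# tongs: depth-elevated pixels
H=[]
for v in range(175,265):
    for u in range(350,402):
        w=W(u,v) if d[v,u]>0 else np.zeros(3)
        if .012<w[2]<.05:H.append((u,v,*w))
H=np.array(H);print(len(H))
for v in sorted(set(H[:,1])):
    if v%6==0:
        s=H[H[:,1]==v];print(int(v),[(int(x[0]),x[2:].round(3).tolist()) for x in s][:8])
# roll
R=[]
for v in range(165,195):
    for u in range(260,288):
        w=W(u,v)
        if .032<w[2]<.07:R.append(w)
R=np.array(R);print('roll',len(R),R.mean(0),R.min(0),R.max(0))
E
```

```text
lid n [0.476  0.4345 0.7646] angle 0.7003035240732217 c [0.5073 0.3914 0.1748] yaw(-n dir) -2.401766221804344
rim F,E [0.3374 0.4051 0.11  ] [0.4795 0.2517 0.11  ] 0.20899029554071036 normal yaw 0.7472293655046927
(133.75, 172.5) [0.6125 0.3714 0.1207]
(152.5, 208) [0.5082 0.2764 0.2397]
(85, 265.75) [0.3657 0.4284 0.242 ]
(72.5, 223.75) [0.4649 0.5295 0.1228]Traceback (most recent call last):
  File "<stdin>", line 16, in <module>
  File "<stdin>", line 3, in <lambda>
  File "h.py", line 7, in world
    c=env.camera_params(n);K=np.array(c['camera_matrix']);T=np.linalg.inv(np.array(c['world_to_cam']))
ValueError: time passes only in moves, steps and waits
```

```bash
python3 -m inch '[{"offset":[0,0,0.25],"angular":[0,0,0],"gripper":0},{"offset":[0,0,0.25],"angular":[0,0,0],"gripper":0},{"offset":[0.8,-0.4,0.25],"angular":[0,0,0],"gripper":0},{"offset":[0.8,-0.4,0.25],"angular":[0,0,0],"gripper":0},{"offset":[0.8,-0.4,0.25],"angular":[0,0,0],"gripper":0},{"offset":[0.8,-0.4,0.25],"angular":[0,0,0],"gripper":0},{"offset":[0.8,-0.4,0.25],"angular":[0,0,0],"gripper":0},{"offset":[0.8,-0.4,0.25],"angular":[0,0,0],"gripper":0}]' 20
cat > h.py <<'E'
import numpy as np,cv2
from cell import env
P={n:(lambda c:(np.array(c['camera_matrix']),np.linalg.inv(np.array(c['world_to_cam']))))(env.camera_params(n)) for n in('top','side')}
def snap(n,f):
    p,d=env.read_camera(n); np.savez('%s.npz'%n,p=p,d=d)
    cv2.imwrite('pics/'+f,p[:,:,::-1]); return p,d
def world(n,u,v,d=None,z=None):
    K,T=P[n];r=np.linalg.inv(K)@np.array([u,v,1.0])
    if z is not None:
        R=T[:3,:3]@r; d=(z-T[2,3])/R[2]
    return T[:3,:3]@(r*d)+T[:3,3]
def proj(n,X):
    K,T=P[n];c=K@(np.linalg.inv(T)@np.append(X,1))[:3];return c[:2]/c[2]
E
python3 - <<'E'
from h import *
Z=np.load('top.npz');d=Z['d'];W=lambda u,v:world('top',u,v,d[v,u])
H=[]
for v in range(175,265):
    for u in range(350,402):
        w=W(u,v) if d[v,u]>0 else np.zeros(3)
        if .012<w[2]<.05:H.append((u,v,*w))
H=np.array(H);print(len(H))
for v in sorted(set(H[:,1])):
    if v%5==0:
        s=H[H[:,1]==v];print(int(v),[(int(x[0]),x[2:].round(3).tolist()) for x in s][:8])
R=[]
for v in range(165,195):
    for u in range(260,288):
        w=W(u,v)
        if .032<w[2]<.07:R.append(w)
R=np.array(R);print('roll',len(R),R.mean(0),R.min(0),R.max(0))
E
```

```text
clock: 0.9
ee_pos: [0.4006, 0.3786, 0.3129]
tcp_rot: [-0.483, -3.104, 0.002]
ft_force: [-0.0, -0.4, 0.5]
gripper_width: 0.0261
grip_force: 0.0
378
185 [(386, [0.61, -0.375, 0.018]), (387, [0.609, -0.375, 0.025])]
190 [(359, [0.592, -0.291, 0.017]), (360, [0.592, -0.293, 0.022]), (387, [0.595, -0.378, 0.017]), (388, [0.593, -0.378, 0.027])]
195 [(359, [0.577, -0.292, 0.014]), (360, [0.576, -0.292, 0.024]), (361, [0.576, -0.296, 0.022]), (388, [0.579, -0.381, 0.016]), (389, [0.579, -0.383, 0.02]), (390, [0.579, -0.386, 0.021])]
200 [(360, [0.562, -0.295, 0.012]), (361, [0.561, -0.295, 0.023]), (362, [0.561, -0.298, 0.025]), (363, [0.561, -0.302, 0.022]), (389, [0.563, -0.381, 0.024]), (390, [0.563, -0.384, 0.024])]
205 [(363, [0.546, -0.304, 0.013]), (364, [0.546, -0.305, 0.02]), (365, [0.546, -0.308, 0.022]), (388, [0.548, -0.38, 0.018]), (389, [0.548, -0.382, 0.021]), (390, [0.548, -0.384, 0.023])]
210 [(366, [0.531, -0.313, 0.014]), (367, [0.53, -0.314, 0.023]), (388, [0.533, -0.381, 0.015]), (389, [0.532, -0.382, 0.021]), (390, [0.532, -0.383, 0.026])]
215 [(369, [0.515, -0.319, 0.
[... 783 characters left out ...]
, 0.018]), (395, [0.442, -0.397, 0.026])]
245 [(379, [0.425, -0.351, 0.017]), (380, [0.425, -0.352, 0.023]), (393, [0.426, -0.394, 0.018]), (394, [0.426, -0.395, 0.022]), (395, [0.427, -0.397, 0.026])]
250 [(383, [0.41, -0.362, 0.021]), (384, [0.411, -0.364, 0.024]), (393, [0.411, -0.392, 0.021]), (394, [0.412, -0.394, 0.025])]
255 [(386, [0.396, -0.371, 0.02]), (387, [0.396, -0.372, 0.026]), (388, [0.396, -0.377, 0.02]), (389, [0.396, -0.379, 0.023]), (390, [0.396, -0.381, 0.025]), (391, [0.397, -0.384, 0.027]), (392, [0.397, -0.387, 0.026]), (393, [0.396, -0.392, 0.021])]
roll 208 [ 0.61779208 -0.02083128  0.05027491] [ 0.59469568 -0.04407095  0.03322483] [0.64384876 0.00175897 0.06005136]
```

```bash
python3 -m inch '[{"offset":[0.315,-0.14,0],"angular":[0,0,0],"gripper":0},{"offset":[0.315,-0.14,0],"angular":[0,0,0],"gripper":0},{"offset":[0.315,-0.14,0],"angular":[0,0,0],"gripper":0},{"offset":[0.315,-0.14,-0.13],"angular":[0,0,0],"gripper":0},{"offset":[0.315,-0.14,-0.25],"angular":[0,0,0],"gripper":0},{"offset":[0.315,-0.14,-0.33],"angular":[0,0,0],"gripper":0},{"offset":[0.315,-0.14,-0.4],"angular":[0,0,0],"gripper":0},{"offset":[0.315,-0.14,-0.46],"angular":[0,0,0],"gripper":0}]' 20
python3 -m inch '[{"offset":[0,0,-0.05],"angular":[0,0,0],"gripper":0},{"offset":[0,0,-0.1],"angular":[0,0,0],"gripper":0},{"offset":[0,0,-0.13],"angular":[0,0,0],"gripper":0},{"offset":[0,0,-0.15],"angular":[0,0,0],"gripper":0},{"offset":[0,0,-0.17],"angular":[0,0,0],"gripper":0},{"offset":[0,0,-0.185],"angular":[0,0,0],"gripper":0},{"offset":[0,0,-0.19],"angular":[0,0,0],"gripper":0},{"offset":[0,0,-0.19],"angular":[0,0,0],"gripper":0}]'
```

```text
clock: 1.7
ee_pos: [0.4909, 0.3395, 0.1747]
tcp_rot: [-0.475, -3.104, 0.001]
ft_force: [-0.1, 0.0, 1.5]
gripper_width: 0.0004
grip_force: 0.6
clock: 2.5
ee_pos: [0.492, 0.339, 0.1208]
tcp_rot: [0.476, 3.104, 0.001]
ft_force: [-6.6, -3.3, 15.6]
gripper_width: 0.0005
grip_force: 7.7
```

```bash
python3 -m inch '[{"offset":[0,0,-0.004],"angular":[0,0,0],"gripper":0},{"offset":[0,0,-0.004],"angular":[0,0,0],"gripper":0},{"offset":[0,0,0.15],"angular":[0,0,0],"gripper":0},{"offset":[0,0,0.3],"angular":[0,0,0],"gripper":40},{"offset":[0,-0.1,0.6],"angular":[0,0,0],"gripper":90},{"offset":[0,-0.4,0.6],"angular":[0,0,0],"gripper":90},{"offset":[0,-0.6,0.6],"angular":[0,0,0],"gripper":90},{"offset":[0,-0.8,0.6],"angular":[0,0,0],"gripper":90}]'
python3 - <<'E'
from h import *
np.set_printoptions(precision=4,suppress=True)
p,d=snap('top','t2.png');snap('side','s2.png')
for u in range(85,170,12):
    print([world('top',u,v,d[v,u]).round(3).tolist()[2] for v in range(180,262,10)])
s=env.read_state();print(s['clock'],s['ee_pos'])
print(cv2.Rodrigues(s['tcp_rot'])[0])
E
```

```text
clock: 3.3
ee_pos: [0.492, 0.1766, 0.2915]
tcp_rot: [0.475, 3.103, 0.001]
ft_force: [0.9, -0.7, 0.4]
gripper_width: 0.0382
grip_force: 0.0
[-0.001, -0.001, 0.0, -0.0, 0.123, 0.119, 0.002, 0.002, 0.001]
[0.003, -0.0, -0.001, 0.121, 0.121, 0.121, 0.121, 0.12, -0.001]
[0.002, 0.002, 0.123, 0.586, 0.587, 0.12, 0.119, 0.125, 0.122]
[-0.002, 0.573, 0.579, 0.581, 0.585, 0.585, 0.588, 0.588, 0.591]
[0.117, 0.569, 0.58, 0.583, 0.578, 0.567, 0.539, 0.541, 0.546]
[0.062, 0.57, 0.58, 0.583, 0.579, 0.567, 0.126, 0.069, -0.0]
[0.001, 0.573, 0.581, 0.581, 0.578, 0.565, 0.064, -0.002, -0.003]
[-0.003, 0.572, 0.58, 0.583, 0.576, 0.562, -0.001, 0.002, 0.003]
3.4 [0.4927 0.1737 0.2915]
[[-0.9523  0.3052  0.0026]
 [ 0.3052  0.9523 -0.0008]
 [-0.0027  0.     -1.    ]]
```

View pics/t2.png

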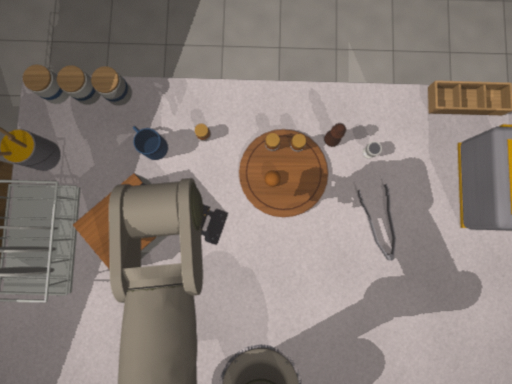

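The picture shows the lid lying flat on the box at (120,230), and the depth gives its top at 0.12 m everywhere, so it is shut. The gripper is at (215,225), clear of everything. Next I'll move above the tongs.

```bash
python3 -m inch '[{"offset":[0.05,-1,0],"angular":[0,0,0.086],"gripper":100},{"offset":[0.05,-1,0],"angular":[0,0,0.086],"gripper":100},{"offset":[0.05,-1,0],"angular":[0,0,0.086],"gripper":100},{"offset":[0.05,-1,0],"angular":[0,0,0.086],"gripper":100},{"offset":[0.05,-1,0],"angular":[0,0,0.086],"gripper":100},{"offset":[0.05,-1,0],"angular":[0,0,0.086],"gripper":100},{"offset":[0.05,-1,0],"angular":[0,0,0.086],"gripper":100},{"offset":[0.05,-1,0],"angular":[0,0,0.086],"gripper":100}]'
python3 -m inch '[{"offset":[0,-0.15,0],"angular":[0,0,0],"gripper":100},{"offset":[0,-0.3,0],"angular":[0,0,0],"gripper":100},{"offset":[0,-0.45,0],"angular":[0,0,0],"gripper":100},{"offset":[0,-0.6,0],"angular":[0,0,0],"gripper":100},{"offset":[0,-0.7,0],"angular":[0,0,0],"gripper":100},{"offset":[0,-0.75,-0.1],"angular":[0,0,0],"gripper":100},{"offset":[0,-0.75,-0.25],"angular":[0,0,0],"gripper":100},{"offset":[0,-0.75,-0.4],"angular":[0,0,0],"gripper":100}]'
python3 - <<'E'
from h import *
s=env.read_state();R=cv2.Rodrigues(s['tcp_rot'])[0];print(s['ee_pos'],np.arctan2(R[1,1],R[0,1]),R[2,2],s['joint_positions'])
E
```

```text
clock: 4.2
ee_pos: [0.5072, -0.1243, 0.2898]
tcp_rot: [0.364, -3.12, 0.0]
ft_force: [-0.1, 0.8, -1.5]
gripper_width: 0.0881
grip_force: 0.0
clock: 5.0
ee_pos: [0.5079, -0.346, 0.169]
tcp_rot: [-0.37, 3.119, -0.001]
ft_force: [0.3, -1.2, -1.0]
gripper_width: 0.088
grip_force: 0.0
[ 0.50788528 -0.3459507   0.1689628 ] 1.8068679203865623 -0.9999991343817725 [-7.88562892e-01  5.65100029e-01  1.30678947e+00  4.86758616e-04
  1.26847221e+00 -2.59557587e+00]
```

```bash
python3 - <<'E'
from h import *
np.set_printoptions(precision=4,suppress=True)
d=np.load('side.npz')['d']
def pts(u0,u1,v0,v1,lo,hi):
    L=[world('side',u,v,d[v,u]) for v in range(v0,v1) for u in range(u0,u1) if d[v,u]>0]
    L=np.array(L);return L[(L[:,2]>lo)&(L[:,2]<hi)]
t=pts(285,375,140,178,.013,.05)
a=np.array([np.cos(.235),np.sin(.235)]);b=np.array([-a[1],a[0]]);g=np.array([.497,-.358])
x=(t[:,:2]-g)@a;y=(t[:,:2]-g)@b
print(len(t),x.min(),x.max(),t[:,2].max())
for s in range(-120,130,20):
    k=abs(x-s/1e3)<.01; k1=k&(y>0);k2=k&(y<=0);print(s,k1.sum(),np.median(y[k1]) if k1.any() else 0,k2.sum(),np.median(y[k2]) if k2.any() else 0)
r=pts(236,268,192,222,.034,.07);print('roll',len(r),r.min(0),r.max(0),r.mean(0))
E
```

```text
490 -0.11829763157616541 0.11068969769849503 0.02726910766047863
-120 11 0.0063802532136113515 5 -0.0038764138434747995
-100 28 0.010349744039688448 18 -0.010043018502701336
-80 22 0.01918254313479601 22 -0.018091322536914402
-60 22 0.027523078200076052 23 -0.024937978399317513
-40 22 0.029523539751227384 20 -0.028240574159687292
-20 24 0.030921357566814467 21 -0.028422965745741133
0 18 0.030790689075180875 22 -0.029014643940247668
20 20 0.031882141849149906 20 -0.02976690025331369
40 20 0.03603553694407039 21 -0.033400604460011384
60 19 0.041165289281297056 21 -0.036457828983804084
80 25 0.044118824822766835 22 -0.040963099157511965
100 22 0.0453618041621243 18 -0.04104770575331165
120 3 0.04430379512095875 1 -0.04097459018921424
roll 221 [ 0.5951 -0.0395  0.0345] [0.6425 0.0052 0.0583] [ 0.6154 -0.0116  0.0483]
```

```bash
python3 -m inch '[{"offset":[-0.018,-0.032,0],"angular":[0,0,0],"gripper":100},{"offset":[-0.018,-0.032,-0.13],"angular":[0,0,0],"gripper":100},{"offset":[-0.018,-0.032,-0.26],"angular":[0,0,0],"gripper":100},{"offset":[-0.018,-0.032,-0.36],"angular":[0,0,0],"gripper":100},{"offset":[-0.018,-0.032,-0.42],"angular":[0,0,0],"gripper":100},{"offset":[-0.018,-0.032,-0.42],"angular":[0,0,0],"gripper":100},{"offset":[-0.018,-0.032,-0.42],"angular":[0,0,0],"gripper":100},{"offset":[-0.018,-0.032,-0.42],"angular":[0,0,0],"gripper":100}]'
python3 - <<'E'
from h import *
p,d=snap('side','s3.png');q,_=snap('top','t3.png')
a=cv2.resize(p[110:200,270:400],None,fx=4,fy=4,interpolation=cv2.INTER_CUBIC);b=cv2.resize(q[170:270,330:405],None,fx=3.6,fy=3.6,interpolation=cv2.INTER_CUBIC)
cv2.imwrite('pics/c3.png',np.hstack([a[:360,:520],b[:360]])[:,:,::-1])
E
```

```text
clock: 5.8
ee_pos: [0.5027, -0.3574, 0.0467]
tcp_rot: [-0.369, 3.118, -0.005]
ft_force: [0.5, -0.3, 0.4]
gripper_width: 0.0881
grip_force: 0.0
```

View pics/c3.png

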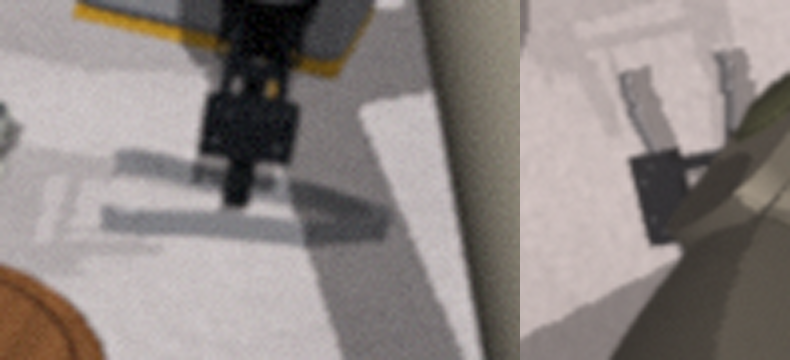

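The near finger at (235,190) in the left crop stands over the near blade, and the jaws lie ahead to the left, so I'm lined up to go down.

```bash
python3 -m inch '[{"offset":[0,0.005,-0.06],"angular":[0,0,0],"gripper":100},{"offset":[0,0.005,-0.1],"angular":[0,0,0],"gripper":100},{"offset":[0,0.005,-0.12],"angular":[0,0,0],"gripper":100},{"offset":[0,0.005,-0.13],"angular":[0,0,0],"gripper":100},{"offset":[0,0.005,-0.13],"angular":[0,0,0],"gripper":100},{"offset":[0,0.005,-0.13],"angular":[0,0,0],"gripper":100},{"offset":[0,0.005,-0.13],"angular":[0,0,0],"gripper":100},{"offset":[0,0.005,-0.13],"angular":[0,0,0],"gripper":100}]'
```

```text
clock: 6.7
ee_pos: [0.5018, -0.3553, 0.0056]
tcp_rot: [-0.369, 3.119, -0.001]
ft_force: [0.8, -0.2, 0.5]
gripper_width: 0.0882
grip_force: 0.0
```

```bash
python3 -m inch '[{"offset":[0,0,-0.006],"angular":[0,0,0],"gripper":90},{"offset":[0,0,-0.006],"angular":[0,0,0],"gripper":75},{"offset":[0,0,-0.006],"angular":[0,0,0],"gripper":64},{"offset":[0,0,-0.006],"angular":[0,0,0],"gripper":64},{"offset":[0,0,-0.006],"angular":[0,0,0],"gripper":64},{"offset":[0,0,-0.006],"angular":[0,0,0],"gripper":64},{"offset":[0,0,-0.006],"angular":[0,0,0],"gripper":64},{"offset":[0,0,-0.006],"angular":[0,0,0],"gripper":64}]' 30
python3 -m inch '[{"offset":[0,0,0.04],"angular":[0,0,0],"gripper":64},{"offset":[0,0,0.1],"angular":[0,0,0],"gripper":64},{"offset":[0,0,0.2],"angular":[0,0,0],"gripper":64},{"offset":[0,0,0.3],"angular":[0,0,0],"gripper":64},{"offset":[0,0,0.4],"angular":[0,0,0],"gripper":64},{"offset":[0,0,0.45],"angular":[0,0,0],"gripper":64},{"offset":[0,0,0.45],"angular":[0,0,0],"gripper":64},{"offset":[0,0,0.45],"angular":[0,0,0],"gripper":64}]'
```

```text
clock: 7.5
ee_pos: [0.5016, -0.3551, 0.0034]
tcp_rot: [0.369, -3.12, -0.0]
ft_force: [0.9, 0.1, -0.1]
gripper_width: 0.0564
grip_force: 7.6
clock: 8.3
ee_pos: [0.5015, -0.355, 0.1382]
tcp_rot: [0.369, -3.12, -0.0]
ft_force: [-0.1, 0.4, -1.5]
gripper_width: 0.0561
grip_force: 7.4
```

```bash
python3 -m inch '[{"offset":[0.09,0.12,0],"angular":[0,0,0],"gripper":64},{"offset":[0.09,0.26,0],"angular":[0,0,0],"gripper":64},{"offset":[0.09,0.42,0],"angular":[0,0,0],"gripper":64},{"offset":[0.09,0.58,0],"angular":[0,0,0],"gripper":64},{"offset":[0.09,0.74,0],"angular":[0,0,0],"gripper":64},{"offset":[0.09,0.88,0],"angular":[0,0,0],"gripper":64},{"offset":[0.09,0.97,0],"angular":[0,0,0],"gripper":64},{"offset":[0.09,1,0],"angular":[0,0,0],"gripper":64}]'
python3 -m inch '[{"offset":[0,0.02,0],"angular":[0,0,0],"gripper":64},{"offset":[0,0.04,0],"angular":[0,0,0],"gripper":64},{"offset":[0,0.05,-0.05],"angular":[0,0,0],"gripper":64},{"offset":[0,0.05,-0.1],"angular":[0,0,0],"gripper":64},{"offset":[0,0.05,-0.14],"angular":[0,0,0],"gripper":64},{"offset":[0,0.05,-0.14],"angular":[0,0,0],"gripper":64},{"offset":[0,0.05,-0.14],"angular":[0,0,0],"gripper":64},{"offset":[0,0.05,-0.14],"angular":[0,0,0],"gripper":64}]'
python3 - <<'E'
from h import *
p,d=snap('side','s4.png');q,_=snap('top','t4.png')
a=cv2.resize(p[130:250,190:310],None,fx=4,fy=4,interpolation=cv2.INTER_CUBIC)
b=cv2.resize(q[130:250,235:315],None,fx=4,fy=4,interpolation=cv2.INTER_CUBIC)
cv2.imwrite('pics/c4.png',np.hstack([a,b])[:,:,::-1])
E
```

```text
clock: 9.1
ee_pos: [0.5279, -0.0526, 0.1374]
tcp_rot: [0.373, -3.117, -0.002]
ft_force: [-0.6, -0.3, -1.8]
gripper_width: 0.0562
grip_force: 7.4
clock: 9.9
ee_pos: [0.5291, -0.0405, 0.0971]
tcp_rot: [-0.369, 3.119, -0.001]
ft_force: [-0.4, -0.1, -1.3]
gripper_width: 0.0564
grip_force: 7.4
```

View pics/c4.png

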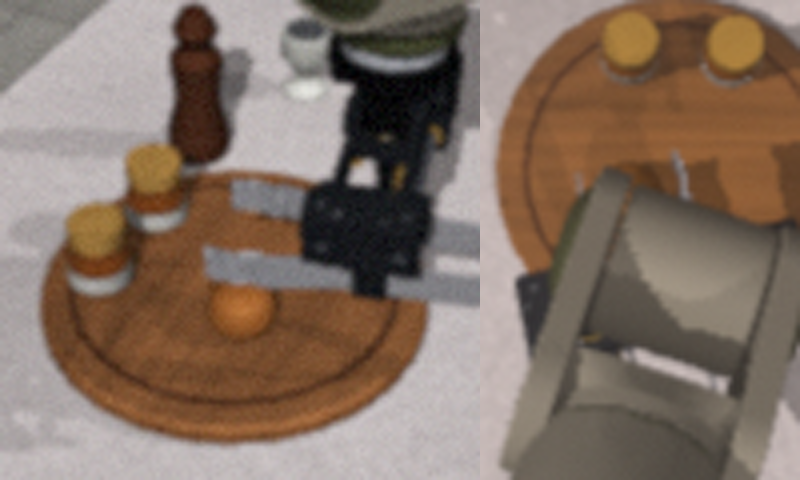

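In the left (side) crop, the tongs hold level above the roll: jaws at (215,265) and (240,195), roll at (242,310). In the top crop, the jaw tips peek out at (580,178) and (677,155). I'll compute the jaw positions from depth.

```bash
python3 - <<'E'
from h import *
np.set_printoptions(precision=4,suppress=True)
a=np.array([np.cos(.236),np.sin(.236)]);b=np.array([-a[1],a[0]]);g=np.array([.619,-.020])
for n,(u0,u1,v0,v1) in {'side':(235,268,170,205),'top':(252,292,160,185)}.items():
    d=np.load(n+'.npz')['d']
    L=np.array([world(n,u,v,d[v,u]) for v in range(v0,v1) for u in range(u0,u1) if d[v,u]>0])
    L=L[(L[:,2]>.085)&(L[:,2]<.13)];x=(L[:,:2]-g)@a;y=(L[:,:2]-g)@b
    for nm,k in(('L',(y>0.01)&(y<.06)),('R',(y<-.01)&(y>-.06))):
        print(n,nm,k.sum(),'xmax',np.sort(x[k])[-5:],'zmin/max',L[k,2].min(),L[k,2].max())
        for s in(-60,-40,-20,0,20):
            j=k&(abs(x-s/1e3)<.01)
            if j.any():print(s,j.sum(),np.percentile(y[j],[10,50,90]),L[j,2].max())
for c in[(260,174.5),(284.25,168.75)]:
    w=world('top',*c,z=.118);print((w[:2]-g)@a,(w[:2]-g)@b)
d=np.load('side.npz')['d'];L=np.array([world('side',u,v,d[v,u]) for v in range(198,218) for u in range(236,268)]);L=L[(L[:,2]>.03)&(L[:,2]<.07)];print('roll',L.min(0),L.max(0))
E
```

```text
side L 211 xmax [0.013  0.013  0.0132 0.0132 0.0135] zmin/max 0.09389539012391979 0.12010108699389954
-60 12 [0.0323 0.033  0.0342] 0.11361323335664097
-40 63 [0.034  0.0358 0.0382] 0.12010108699389954
-20 66 [0.0371 0.0391 0.0407] 0.11942483820438943
0 57 [0.0383 0.0398 0.041 ] 0.11917224586186637
20 13 [0.0379 0.0389 0.0399] 0.11684236341102183
side R 135 xmax [0.0126 0.0128 0.013  0.0131 0.0132] zmin/max 0.0931310385055355 0.11997289024608138
-40 12 [-0.035  -0.0317 -0.0305] 0.11879815912220937
-20 54 [-0.0349 -0.0329 -0.0307] 0.11982855536639447
0 60 [-0.0357 -0.0336 -0.0311] 0.11997289024608138
20 9 [-0.034  -0.0332 -0.031 ] 0.11806919598976695
top L 7 xmax [0.0023 0.005  0.0078 0.0104 0.0114] zmin/max 0.11576082579703761 0.11965542339272528
0 5 [0.036  0.0369 0.0378] 0.11834399478577584
20 2 [0.0355 0.0365 0.0376] 0.11965542339272528
top R 26 xmax [0.0079 0.0108 0.0117 0.0127 0.0127] zmin/max 0.0963150213982249 0.12262727094733805
-20 8 [-0.0357 -0.0347 -0.033 ] 0.12262727094733805
0 14 [-0.0367 -0.035  -0.0338] 0.1194485491777788
20 4 [-0.0344 -0.0337 -0.0326] 0.12244913179750061
0.0064440010206895755 0.036030887490027697
0.008306600927317859 -0.034509906009405865
roll [ 0.5946 -0.0343  0.0311] [0.6432 0.0064 0.0572]
```

```bash
python3 -m inch '[{"offset":[0.022,0.001,0],"angular":[0,0,0],"gripper":64},{"offset":[0.022,0.001,0],"angular":[0,0,0],"gripper":64},{"offset":[0.022,0.001,-0.05],"angular":[0,0,0],"gripper":64},{"offset":[0.022,0.001,-0.1],"angular":[0,0,0],"gripper":64},{"offset":[0.022,0.001,-0.15],"angular":[0,0,0],"gripper":64},{"offset":[0.022,0.001,-0.2],"angular":[0,0,0],"gripper":64},{"offset":[0.022,0.001,-0.225],"angular":[0,0,0],"gripper":64},{"offset":[0.022,0.001,-0.232],"angular":[0,0,0],"gripper":64}]'
python3 - <<'E'
from h import *
p,d=snap('side','s5.png');q,_=snap('top','t5.png')
a=cv2.resize(p[150:250,190:310],None,fx=5,fy=5,interpolation=cv2.INTER_CUBIC)
cv2.imwrite('pics/c5.png',a[:,:,::-1]);print(env.read_state()['ee_pos'],env.read_state()['ft_force'])
E
```

```text
clock: 10.8
ee_pos: [0.5351, -0.0397, 0.0263]
tcp_rot: [0.369, -3.119, -0.001]
ft_force: [-0.5, 0.1, -0.9]
gripper_width: 0.0565
grip_force: 7.4
[ 0.53546075 -0.03985733  0.02706324] [-0.16692896 -0.3917744  -0.91723345]
```

View pics/c5.png

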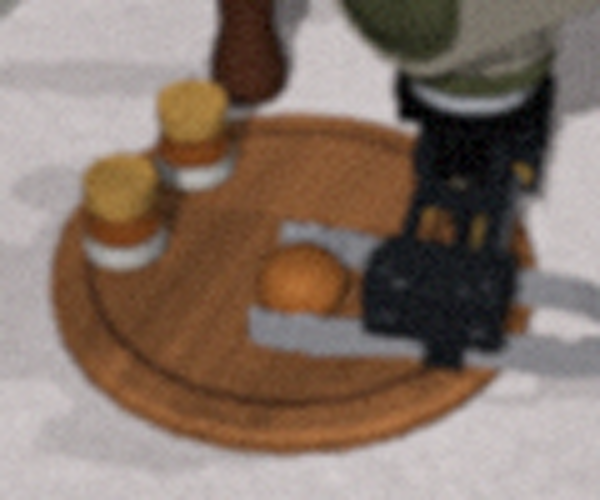

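The roll at (303,282) sits between the two jaws at (285,330) and (320,235), so I'll close and lift.

```bash
python3 -m inch '[{"offset":[0,0,0],"angular":[0,0,0],"gripper":60},{"offset":[0,0,0],"angular":[0,0,0],"gripper":55},{"offset":[0,0,0],"angular":[0,0,0],"gripper":50},{"offset":[0,0,0],"angular":[0,0,0],"gripper":40},{"offset":[0,0,0],"angular":[0,0,0],"gripper":30},{"offset":[0,0,0],"angular":[0,0,0],"gripper":30},{"offset":[0,0,0],"angular":[0,0,0],"gripper":30},{"offset":[0,0,0],"angular":[0,0,0],"gripper":30}]' 40
python3 -m inch '[{"offset":[0,0,0.02],"angular":[0,0,0],"gripper":30},{"offset":[0,0,0.05],"angular":[0,0,0],"gripper":30},{"offset":[0,0,0.09],"angular":[0,0,0],"gripper":30},{"offset":[0,0,0.14],"angular":[0,0,0],"gripper":30},{"offset":[0,0,0.19],"angular":[0,0,0],"gripper":30},{"offset":[0,0,0.24],"angular":[0,0,0],"gripper":30},{"offset":[0,0,0.29],"angular":[0,0,0],"gripper":30},{"offset":[0,0,0.34],"angular":[0,0,0],"gripper":30}]'
python3 -m inch '[{"offset":[0,0,0.05],"angular":[0,0,0],"gripper":30},{"offset":[0,0,0.1],"angular":[0,0,0],"gripper":30},{"offset":[0,0,0.15],"angular":[0,0,0],"gripper":30},{"offset":[0,0,0.2],"angular":[0,0,0],"gripper":30},{"offset":[0,0,0.24],"angular":[0,0,0],"gripper":30},{"offset":[0,0,0.26],"angular":[0,0,0],"gripper":30},{"offset":[0,0,0.27],"angular":[0,0,0],"gripper":30},{"offset":[0,0,0.27],"angular":[0,0,0],"gripper":30}]'
python3 - <<'E'
from h import *
p,d=snap('side','s6.png')
cv2.imwrite('pics/c6.png',cv2.resize(p[50:250,150:350],None,fx=2.5,fy=2.5)[:,:,::-1])
q,_=snap('top','t6.png')
h=cv2.cvtColor(p,cv2.COLOR_RGB2HSV)
L=np.array([world('side',u,v,d[v,u]) for v in range(60,240) for u in range(200,320) if h[v,u,0] in range(8,20) and h[v,u,1]>180 and d[v,u]>0]);L=L[L[:,2]>.12];print(len(L),L.min(0),L.max(0))
E
```

```text
clock: 11.7
ee_pos: [0.5354, -0.0399, 0.0269]
tcp_rot: [-0.369, 3.12, -0.0]
ft_force: [0.7, -0.3, 0.2]
gripper_width: 0.0439
grip_force: 40.0
clock: 12.5
ee_pos: [0.5352, -0.0398, 0.1305]
tcp_rot: [-0.369, 3.119, -0.001]
ft_force: [0.6, -0.4, -1.8]
gripper_width: 0.0439
grip_force: 40.0
clock: 13.3
ee_pos: [0.5352, -0.0398, 0.2099]
tcp_rot: [0.369, -3.12, -0.0]
ft_force: [0.2, 0.2, -1.9]
gripper_width: 0.0438
grip_force: 40.0
94 [ 0.50305801 -0.20383412  0.121208  ] [0.76060322 0.00220728 0.37307235]
```

View pics/c6.png

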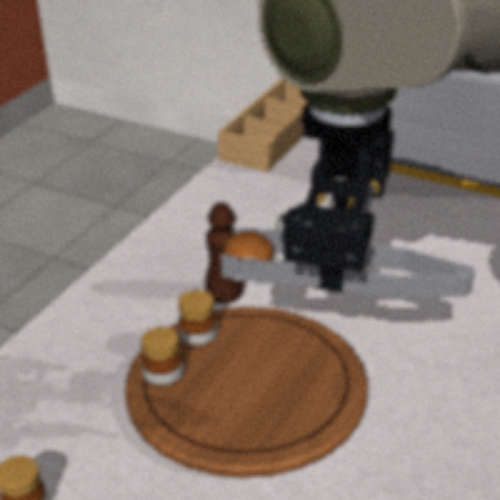

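The roll at (250,248) hangs in the jaws with the board empty below it; it was lifted 0.183 m. I'll let it settle and hand in.

```bash
python3 -m inch '[{"offset":[0,0,0],"angular":[0,0,0],"gripper":30},{"offset":[0,0,0],"angular":[0,0,0],"gripper":30},{"offset":[0,0,0],"angular":[0,0,0],"gripper":30},{"offset":[0,0,0],"angular":[0,0,0],"gripper":30},{"offset":[0,0,0],"angular":[0,0,0],"gripper":30},{"offset":[0,0,0],"angular":[0,0,0],"gripper":30},{"offset":[0,0,0],"angular":[0,0,0],"gripper":30},{"offset":[0,0,0],"angular":[0,0,0],"gripper":30}]' && python3 -c "
from cell import env;print(env.close_job())"
```

```text
clock: 14.2
ee_pos: [0.5353, -0.0398, 0.2098]
tcp_rot: [0.369, -3.12, -0.0]
ft_force: [0.2, 1.0, -2.1]
gripper_width: 0.0438
grip_force: 40.0
the job is handed in; nothing more can be done
None
```

The lid is shut and the roll is held still in the tongs about 18 cm above the board; I handed the job in at about 14 s, and hand-in returned no verdict.

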